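# Flip a framed circuit board over at the tip-up stop

### The arm

A 6-joint arm with a two-finger parallel gripper is mounted at the origin on the work surface; the furniture and walls round the work are solid. World frame = base frame: x ahead of the robot, y to its left, z up, the work surface at z = 0. Lengths are in m, angles in rad, forces in N, time in s.
With the tool pointing down it reaches from about 0.25 to 0.85 m from the base axis. Payload 12.5 kg.
Tool frame: the origin (TCP) lies at the very end of the fingers, on their centre line; the grasp point (between the pads) lies 19 mm behind it; z points along the fingers, y is the line along which they close (so a half turn about z gives the same grasp; the last joint's range is limited). The gripper opens to 93 mm and grips with 3 to 60 N. Pads are 15 mm wide; open, the fingers measure 128 mm over their backs; the gripper's body (75 mm by 188 mm) begins 65 mm behind the grasp point.
Start: joints at [-1.259, 0.351, 1.652, -0, 1.139, -0.085], TCP at [0.213, -0.507, 0.219] pointing down, gripper open.
Joint ranges: [-2.75, 2.75], [-0.79, 2.1], [0.01, 2.65], [-1.57, 4.71], [0.07, 3.14], [-2.87, 2.87]. Speed limits (rad/s): [2.22, 2.22, 2.79, 3.14, 3.14, 3.14].

### API

Orientations are given as a rotation vector (axis times angle).
In Python, from station import arm, imaging, finder gives the robot as it stands.
- The arm moves only by the shell command python3 -m crank 'ROWS' [FORCE]. ROWS is JSON, a list that holds one entry, the list of rows, each a list of 7 numbers: the shift along the world's x, y, z in mm, then the turn, a rotation vector about the world's x, y, z in degrees, then the opening, from 0 (shut) to 1 (fully open). A call has 1 to 12 rows; each row shifts and turns the commanded pose from where the row before left it; what a row does not reach is not made up. A row lasts 1/12 s, in which the tool goes at most 41.7 mm and 7.16 degrees, less where a joint would pass 70% of its speed; a pose out of reach is approached as far as the arm can. A call is refused whole if a number of a shift passes 41.7 or a number of a turn 7.16, either way. A call with a gripper value outside its range is refused whole. The fingers move at their own pace and stop on an object; FORCE is the grip in N (left out, the last holds). Time passes only in rows, so rows that do not move let the fingers close. It gives the time, the measured TCP pose, the force, the opening and the grip force at its end, in the units of the state.
- arm.get_obs(): the state, without advancing time (a new reading comes with each control period).
- imaging.camera(name): name is "scene" or "side" or "wrist"; returns a dict with "pixels" (400x640x3 uint8, red, green, blue), "depth" (400x640 float32, m along the optical axis (not along the pixel's ray), 0 where there is no reading), "fx", "fy", "cx", "cy" (pixels), "R" (3x3) and "t" (3): a world point X has camera coordinates R X + t. Camera axes: x right, y down, z forward; pixel columns grow to the right and rows downward; lengths in m; the calibration is good to about 2 mm. A picture is of the moment at which its call begins.
- arm.job_done(): hands the job in; it is judged then, once.
Trained networks look in a picture, given as the dict that the camera call returned (one of the last four; its "shot" number tells which), for a name from the list of things; names that differ only in an ending like _2 or _b are one class to them, and where a whole thing is asked for, a point or a joint stands for the part that bears it (a point fixed in the world has none). Each returns a list of dicts, best first, with "conf" (0 to 1); they miss things now and then, are a little off and sometimes report something else, mostly with a low value. They report only what shows in the picture. A call takes as long as a camera call. They do not tell look-alikes from the thing itself.
- finder.trace(name, picture): "pixels" (400x640 bool, what is visible of it) and "extent" ([left, top, right, bottom] in pixels, round what is visible of it).
The state is a dict: "time_s": time; "joint_positions": joint angles; "qvel": joint speeds; "joint_torque": joint torques, N m; "tcp_pos": TCP position; "tcp_rot": TCP orientation; "force": force on the tool from outside, world axes, zero at the start; "torque": the same for the moment, N m; "grip_width": finger opening in m; "grip_force": force on a finger pad.
Only numpy, scipy, OpenCV 4.12 (cv2) and the standard library are available. Lean on these libraries where they do the work, as an engineer would, in place of code of your own. Each camera call takes 0.05 s, during which the arm holds its last target. There are 200 camera calls.

### The job

Turn over the framed circuit board on the plinth so that its solder side faces up, using the fingertips only: never grasp it or lift it off the plinth. Push it along the plinth, component side up, against the polished face of the blue tip-up stop until its leading edge rides up and the board stands leaning on the stop by itself with the fingers off it; then reach over the stop with the fingertips, pull the board's raised edge back and let it fall over flat on the plinth in front of the stop. Do not disturb the two dropper bottles, the timer and the brass weight.

Things in the scene. Friction and masses are not known exactly. Their poses are not given: they have to be found in the camera images.
- plinth: Fixed flat-topped wooden block with a grey top, 264 mm (x) by 134 mm (y), 120 mm high, on which the job is done. Origin on the bench, right under the middle of the stop's toe line; the block reaches from x = -202 to +62 mm. x points along it to the stop. Keep hand and arm clear of the fixed tall tap between robot and block: its neck arches at world x 0.24 to 0.29, y 0.07 to 0.26, up to z 0.54 m.
- stop: Tip-up stop fixed on the plinth: rib 110 mm wide (y), polished, very slippery steel face. Origin on the plinth's top, 120 mm above the bench, middle of the toe line where the face begins; x is level, into the face, the way to push. Face in mm (x, z): from (0, 0) to (8, 7), (13, 14), (16, 22), lip (18.5, 36). Rib back at x=26; behind it gussets under 25 high, foot to x=54, under 11 high.
- board: Loose circuit board in a white frame, a plain box outside: 60 mm (x) by 54 mm (y) by 10 mm (z), about 80 g, origin at its centre. z points out of the component side (green, black chips, white connector), up at the start; the other side has solder dots and copper lines. x points to the stop within 18 degrees at the start, the centre 70 to 105 mm before the toe line.
- stop_lip (a point): Middle of the stop's upper lip: stop x = 18.5 mm, z = 36 mm above the plinth's top. A board pushed home (near edge at the toe) leans at about 63 degrees on this lip and stays so when let go; its upper 20 mm then stand free above the lip.
- board_edge_lead (a point): Middle of the board's edge that starts nearer the stop (board x = +30 mm, half thickness). On the leaning board it is about 55 mm above the plinth and 15 to 30 mm past the toe line; pull there from behind, fingertips 40 to 48 mm above the plinth; past upright the board falls by itself away from the stop.
- board_edge_near (a point): Middle of the board's edge that starts farther from the stop, the one to push on (board x = -30 mm, half thickness). When the board leans home, the surface pushed on (now its component side) is about 11 mm before the toe line at the plinth's top.
- brown_bottle: Loose brown glass dropper bottle with red teat, 42 mm across, 108 mm tall; origin at the centre of its underside. To be left alone.
- clear_bottle: Loose clear, pale dropper bottle with red teat, 42 mm across, 112 mm tall; origin at the centre of its underside. To be left alone.
- timer: Loose white countdown timer, 36 x 68 x 61 mm tall; origin at the centre of its underside. To be left alone.
- weight: Loose small brass weight, 21 mm across, 32 mm tall; origin at the centre of its underside. To be left alone.
Things that resemble listed ones, but are neither listed nor needed, are in the scene too. What is shaped like the board but brown or red is not meant.

How it is judged:
On the way:
1. the board stands leaning on the stop by itself, solder side towards the stop, the fingers off it (angle between board's own z axis and vertical between 0.9 and 1.5 rad and contact force between board and stop above 0.02 N and contact force between board and the arm below 0.02 N and contact force between board and the fingers below 0.02 N and linear speed of board below 0.03 m/s and height (world z) of board_edge_lead above 0.16 m and height (world z) of board_edge_near below 0.14 m), for 0.2 s.
At the end, for the whole second after the job is handed in: The board lies at rest flat on the plinth (within 0.1 rad), solder side up, its centre 10 to 120 mm in front of the stop's toe line and within 60 mm of the stop's middle sideways (angle between board's own z axis and vertical above 3.04 rad and height (world z) of board below 0.13 m and x of board in the frame of stop between -0.12 and -0.01 m and y of board in the frame of stop between -0.06 and 0.06 m and linear speed of board below 0.02 m/s and angular speed of board below 0.2 rad/s); the robot touches nothing.
It fails at once if the board is lifted off the plinth (both its near and its leading edge more than 25 mm above the plinth) (height (world z) of each of board_edge_lead, board_edge_near above 0.145 m).
It fails at once if the brown bottle is moved by more than 20 mm or tipped over (distance of brown_bottle from where it was at the start of the episode above 0.02 m or angle between brown_bottle's own z axis and vertical above 0.4 rad).
It fails at once if the clear bottle is moved by more than 20 mm or tipped over (distance of clear_bottle from where it was at the start of the episode above 0.02 m or angle between clear_bottle's own z axis and vertical above 0.4 rad).
It fails at once if the timer is moved by more than 20 mm or tipped over (distance of timer from where it was at the start of the episode above 0.02 m or angle between timer's own z axis and vertical above 0.4 rad).
It fails at once if the weight is moved by more than 20 mm or tipped over (distance of weight from where it was at the start of the episode above 0.02 m or angle between weight's own z axis and vertical above 0.4 rad).
It also fails if it takes over 48 s, if anything falls off the work surface, if the arm or the gripper's body presses on something with over 40 N, if the wrist force passes 120 N, or if a joint passes its speed limit or range.

## Working session

There is one attempt and no reset: what is moved stays moved. The work goes in short steps, Python scripts to look and compute and a shell command to move; the robot and the scene stay as the last step left them, time stands still between calls to the robot, and variables do not carry over. Pictures are saved under pics/ and viewed, at most 12 in all, crops included, and the job is handed in when it is done.

```bash
mkdir -p pics; ls; cat > h.py <<'E'
import numpy as np,cv2
from station import arm,imaging,finder
def pts(c,m):
    v,u=np.nonzero(m&(c["depth"]>0)); z=c["depth"][v,u]
    P=np.stack([(u-c["cx"])/c["fx"]*z,(v-c["cy"])/c["fy"]*z,z],1)
    return (P-np.array(c["t"]))@np.array(c["R"])
def save(c,n): cv2.imwrite("pics/"+n,c["pixels"][:,:,::-1])
E
python3 - <<'E'
from h import *
o=arm.get_obs(); print(o["time_s"],o["tcp_pos"],o["tcp_rot"],o["grip_width"])
for n in["scene","side"]:
    c=imaging.camera(n); save(c,n+"0.png"); print(n,-np.array(c["R"]).T@c["t"])
    for k in["plinth","stop","board","brown_bottle","clear_bottle","timer","weight"]:
        for r in finder.trace(k,c)[:3]:
            P=pts(c,r["pixels"]); print(k,round(r["conf"],2),r["extent"],len(P),np.round(np.median(P,0),3) if len(P) else "",np.round(np.percentile(P,2,0),3)if len(P) else "",np.round(np.percentile(P,98,0),3)if len(P) else "")
E
```

```text
pics
0.0 [ 0.21246677 -0.50693106  0.21812388] [-3.07883921e+00 -6.18997432e-01  2.25156733e-04] 0.0928635062340016
scene [1.37458243 0.03385245 0.9118383 ]
plinth 0.79 [290.6, 173.8, 387.8, 233.2] 4733 [0.564 0.104 0.11 ] [ 0.443 -0.01   0.01 ] [0.584 0.24  0.124]
stop 0.8 [366.6, 170.6, 383.6, 205.2] 542 [0.526 0.211 0.13 ] [0.469 0.19  0.122] [0.572 0.242 0.158]
board 0.63 [368.6, 243.4, 394.5, 271.8] 400 [0.672 0.227 0.008] [0.638 0.192 0.002] [0.705 0.26  0.014]
board 0.61 [401.1, 197.3, 423.1, 217.4] 286 [0.48  0.353 0.008] [0.448 0.323 0.   ] [0.506 0.383 0.013]
board 0.57 [215.2, 177.9, 240.4, 193.3] 242 [ 0.316 -0.227  0.008] [ 0.285 -0.261  0.   ] [ 0.345 -0.194  0.013]
brown_bottle 0.73 [339.1, 251.9, 355.6, 282.6] 388 [0.729 0.126 0.051] [0.71  0.107 0.006] [0.739 0.145 0.105]
clear_bottle 0.79 [297.4, 252.1, 311.6, 284.2] 356 [0.731 0.014 0.054] [ 0.716 -0.003  0.01 ] [0.741 0.034 0.108]
timer 0.53 [240.2, 200.2, 260.2, 224.5] 250 [ 0.483 -0.132  0.039] [ 0.469 -0.156  0.004] [ 0.498 -0.115  0.064]
side [1.0093221  0.56865054 1.12978106]
stop 0.7 [340.3, 206.7, 375.5, 24
[... 348 characters left out ...]
9 -0.259  0.002] [ 0.343 -0.197  0.013]
board 0.58 [383.3, 252.2, 408.0, 277.3] 263 [0.475 0.355 0.007] [0.449 0.327 0.002] [0.506 0.378 0.013]
brown_bottle 0.51 [280.4, 246.1, 298.2, 267.3] 227 [0.722 0.134 0.051] [0.702 0.114 0.007] [0.739 0.147 0.104]
brown_bottle 0.31 [321.7, 192.6, 342.4, 212.4] 297 [0.522 0.106 0.127] [0.494 0.075 0.122] [0.552 0.136 0.133]
clear_bottle 0.67 [320.4, 190.5, 346.7, 210.2] 306 [0.523 0.105 0.127] [0.492 0.074 0.121] [0.552 0.135 0.133]
clear_bottle 0.66 [256.7, 223.8, 272.3, 246.2] 210 [0.725 0.024 0.053] [0.707 0.009 0.01 ] [0.74  0.037 0.108]
timer 0.67 [278.2, 157.1, 302.1, 175.5] 279 [ 0.487 -0.14   0.037] [ 0.46  -0.17   0.004] [ 0.509 -0.115  0.063]
```

```bash
python3 - <<'E'
from h import *
a=cv2.imread("pics/scene0.png");b=cv2.imread("pics/side0.png")
A=cv2.resize(a[150:300,200:440],(800,500),interpolation=cv2.INTER_CUBIC);cv2.imwrite("pics/c1.png",A)
B=cv2.resize(b[150:290,250:430],(780,600),interpolation=cv2.INTER_CUBIC);cv2.imwrite("pics/c2.png",B)
Q=[];
for n in["scene","side"]:
    c=imaging.camera(n); P=pts(c,np.ones((400,640),bool))
    roi=(P[:,0]>.40)&(P[:,0]<.62)&(P[:,1]>-.05)&(P[:,1]<.28)
    T=P[roi&(abs(P[:,2]-.121)<.004)]; r=cv2.minAreaRect(T[:,:2].astype(np.float32)); print(n,"top",r,np.median(T[:,2]))
    L=P[roi&(P[:,2]>.148)&(P[:,2]<.165)&(P[:,1]>.14)]; r=cv2.minAreaRect(L[:,:2].astype(np.float32)); print("lip",len(L),r,cv2.boxPoints(r).round(3).tolist())
    D=P[roi&(P[:,2]>.1265)&(P[:,2]<.14)&(P[:,1]<.165)]; r=cv2.minAreaRect(D[:,:2].astype(np.float32)); print("board",len(D),r,cv2.boxPoints(r).round(3).tolist(),D.mean(0))
E
```

```text
scene top ((0.5083156228065491, 0.11962909996509552), (0.26460954546928406, 0.1373990774154663), 84.0975570678711) 0.12115129039724198
lip 104 ((0.5167064666748047, 0.2104104459285736), (0.009047437459230423, 0.10975170135498047), 84.6108627319336) [[0.4620000123977661, 0.210999995470047], [0.5709999799728394, 0.20100000500679016], [0.5720000267028809, 0.20999999344348907], [0.4620000123977661, 0.2199999988079071]]
board 276 ((0.5201222896575928, 0.07277582585811615), (0.1713520884513855, 0.06702080368995667), 85.29550170898438) [[0.47999998927116394, -0.009999999776482582], [0.5460000038146973, -0.014999999664723873], [0.5609999895095825, 0.1550000011920929], [0.49399998784065247, 0.16099999845027924]] [0.52263653 0.10408202 0.12947668]
side top ((0.50847989320755, 0.11953965574502945), (0.26610952615737915, 0.13519512116909027), 84.66841125488281) 0.12009086748125622
lip 121 ((0.5155437588691711, 0.21111449599266052), (0.00980398990213871, 0.11237775534391403), 84.48301696777344) [[0.45899999141693115, 0.21199999749660492], [0.5709999799728394, 0.20100000500679016], [0.5720000267028809, 0.210999995470047], [0.46000000834465027, 0.22100000083446503]]
board 183 ((0.5215759873390198, 0.10506002604961395), (0.06251408159732819, 0.054542407393455505), 70.01522827148438) [[0.48500001430511475, 0.08500000089406967], [0.5370000004768372, 0.06599999964237213], [0.5580000281333923, 0.125], [0.5070000290870667, 0.14399999380111694]] [0.52225658 0.10569462 0.12901042]
```

View pics/c1.png

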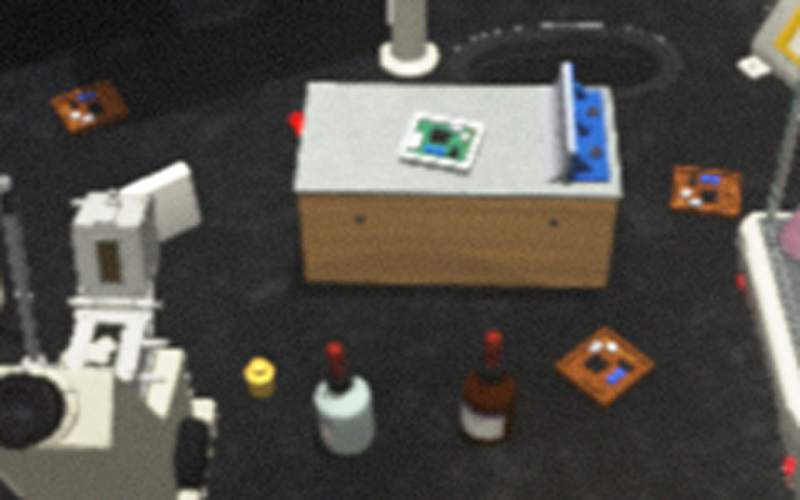

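View pics/c2.png

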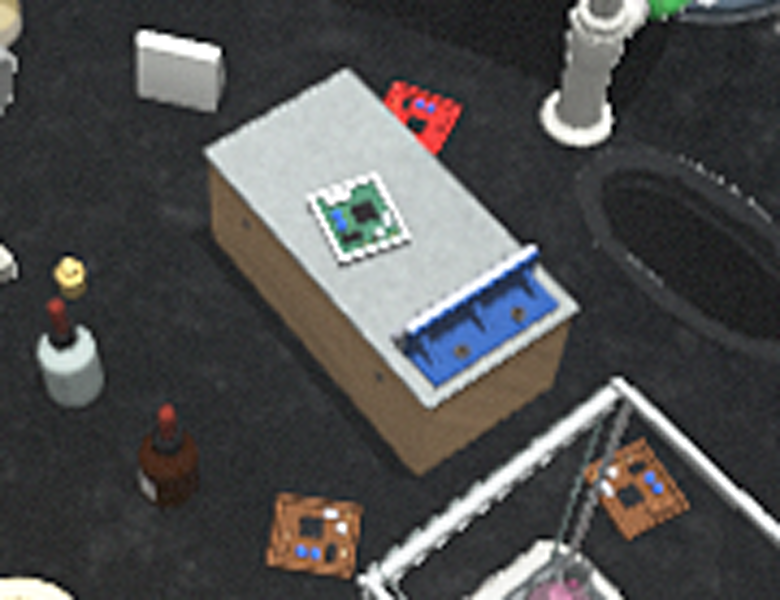

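```bash
python3 - <<'E'
from h import *
H=np.zeros((18,24))
for n in["scene","side"]:
    c=imaging.camera(n); P=pts(c,np.ones((400,640),bool))
    i=((P[:,0])/.05).astype(int); j=((P[:,1]+.7)/.05).astype(int)
    k=(P[:,0]>0)&(i<18)&(j>=0)&(j<24)&(P[:,1]>-.7)
    np.maximum.at(H,(i[k],j[k]),P[k,2])
print("y*100",[round(-70+5*j) for j in range(24)])
for i in range(18): print(i*5,(H[i]*100).round().astype(int))
c=imaging.camera("side");save(c,"side1.png")
E
```

```text
y*100 [-70, -65, -60, -55, -50, -45, -40, -35, -30, -25, -20, -15, -10, -5, 0, 5, 10, 15, 20, 25, 30, 35, 40, 45]
0 [ 1  1  1  1  1  1  1  1  1  1  1  5 27 35 35 34  7  1  1  1  1  1  1 19]
5 [ 0  1  1  1  1  1  1  1  1  1  1  2 25 24 34 33 28  1  1  1  1  1  1 19]
10 [ 1  1  1  1  1 35  1  1  1  1  1  1  4 57 57 44 36  1  1  1  1  1  1 19]
15 [ 1  1 53 54 54 35 53 54  1  1  1 53 48 34 60 52 39  1  1  1  1  1  1  1]
20 [ 1 35 35 54 56 56 56 55  1  1  1 55 53 61 61 51 53 53  1  1  1  1  1  9]
25 [ 1  1 35 54 56 56  1  1  1  1  1 58 60 61 43 50 54 54 53 47  1  1  5 10]
30 [1 1 2 1 1 1 1 1 2 2 1 1 1 1 2 1 1 1 1 1 1 1 1 8]
35 [19 15 15  1  1  1  1  1  1  1  1  1  1  2  1  1  1  0  1  1  1  1  1  6]
40 [21 15 15  1  1  1  1  1  1  1  1  1  1 12 13 12 12 12 12  1  1  1  1  1]
45 [ 1  1  1  1  1  0  1  1  1  1  7  6  1 12 12 13 13 13 16 12  1  2  1 14]
50 [ 1  1  1  1  1  9  9  9  9  1  6  1  1 13 13 13 13 14 16 12  1  1  1  1]
55 [ 2  1  1  1  1  9 12 18 16 18  1  1  1 12 12 12 13 14 16  1  7 33 32 32]
60 [ 1  1  1  1  1  1  1  1  1 18 21 21  1  1  1  1  1  1  2  1  8 33 16 10]
65 [ 1  1  1  1  1  1 11 11  0  0 22 23  3  3  1  1  5  1  2  1  8 33 10 10]
70 [ 1  1  1  1  1  1 11 11  1 27 28 21  3  6 11  1 11  1  1  1 21 33 34 34]
75 [ 1  1  1  1  1  2  7  2  5 18 17 17 10  1  1  1  1  1  1  1  8 33 34 34]
80 [ 1  1  1  1  1  2  2  5  6 25 26 26 10  1  1  1  3  3  2  1  7  7  7  7]
85 [ 1  1  1  1  1  1  1  1  2 25 30 29  1  1  1  1  3  3  3  1  4  4  5  5]
```

View pics/side1.png

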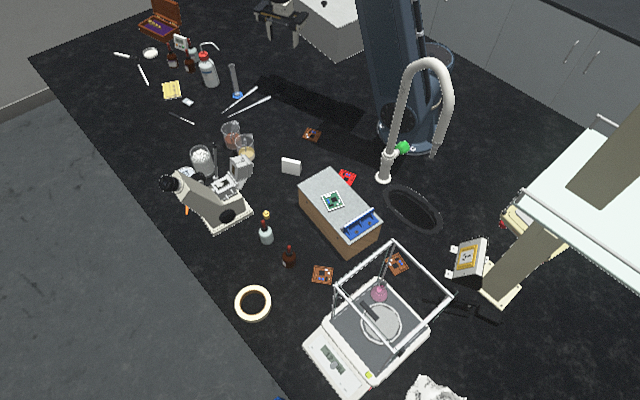

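```bash
python3 -m crank '[[[0,0,35,0,0,0,0.22],[18,35,0,0,0,6,0.22],[18,35,0,0,0,6,0.22],[18,35,0,0,0,6,0.22],[18,35,0,0,0,6,0.22],[18,35,0,0,0,6,0.22],[18,35,0,0,0,6,0.22],[18,35,0,0,0,6,0.22],[18,35,0,0,0,5.3,0.22],[18,35,0,0,0,0,0.22],[18,35,0,0,0,0,0.22],[18,35,0,0,0,0,0.22]]]'
python3 -c "
from h import *
o=arm.get_obs();print(o['joint_positions'],o['tcp_pos'],o['tcp_rot'],o['qvel'])"
```

```text
time_s: 2.05
tcp_pos: [0.4111, -0.1204, 0.2539]
tcp_rot: [2.572, 1.802, 0.001]
force: [1.8, -1.7, -0.1]
grip_width: 0.0215
grip_force: 0.0
[-3.93663049e-01  8.39426471e-02  1.89939144e+00 -2.88546042e-05
  1.15755532e+00 -4.50954983e-02] [ 0.41106926 -0.12039147  0.25391215] [2.57248479e+00 1.80225079e+00 5.57247336e-04] [ 1.11571812  0.14589661 -0.16024795  0.00249982  0.01067113  1.10832594]
```

```bash
python3 -m crank '[[[18,35,0,0,0,0,0.22],[18,35,0,0,0,0,0.22],[18,35,0,0,0,0,0.22],[18,35,0,0,0,0,0.22],[20,34,0,0,0,0,0.22],[0,0,-30,0,0,0,0.22],[0,0,-30,0,0,0,0.22],[0,0,-30,0,0,0,0.22],[0,0,0,0,0,0,0.22],[0,0,0,0,0,0,0.22]]]'
python3 - <<'E'
from h import *
o=arm.get_obs();print(o['joint_positions'],o['tcp_pos'],o['tcp_rot'])
c=imaging.camera("side")
cv2.imwrite("pics/s2.png",cv2.resize(c["pixels"][100:300,230:490,::-1],(780,600),interpolation=cv2.INTER_CUBIC))
E
```

```text
time_s: 2.88
tcp_pos: [0.5021, 0.0517, 0.1634]
tcp_rot: [-2.572, -1.802, 0.003]
force: [1.7, 0.0, 1.2]
grip_width: 0.0206
grip_force: 0.0
[1.04356801e-02 3.39087176e-01 1.82143566e+00 1.58774298e-05
 9.83458552e-01 3.58896660e-01] [0.50213096 0.05174647 0.16339546] [-2.57178893 -1.80192849  0.00308223]
```

View pics/s2.png

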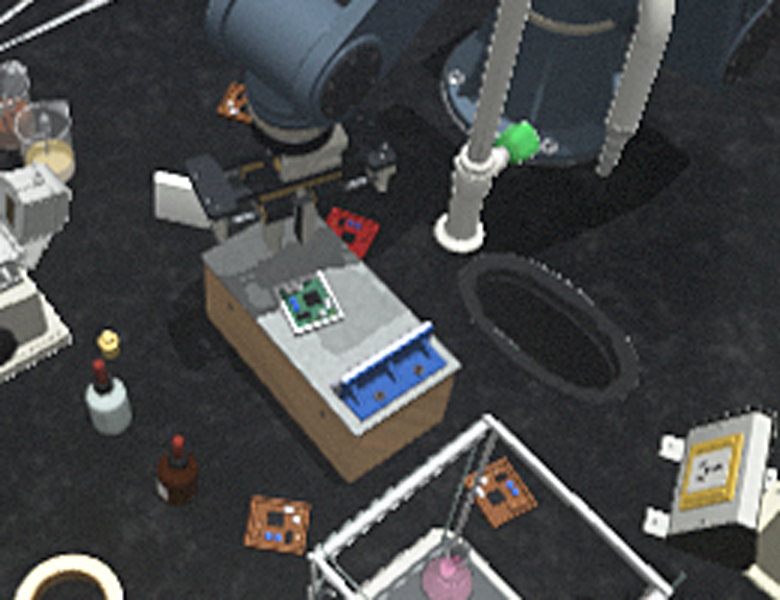

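```bash
python3 -m crank '[[[0,0,-20,0,0,0,0.22],[0,0,-20,0,0,0,0.22],[0,0,0,0,0,0,0.22],[3.4,9.4,0,0,0,0,0.22],[1.7,4.7,0,0,0,0,0.22],[1.7,4.7,0,0,0,0,0.22],[0,0,0,0,0,0,0.22]]]'
python3 -m crank '[[[0.5,5,0,0,0,1.8,0.22],[0.5,5,0,0,0,1.8,0.22],[0.5,5,0,0,0,1.8,0.22],[0.5,5,0,0,0,1.8,0.22],[0.5,5,0,0,0,1.8,0.22],[0.5,5,0,0,0,1.8,0.22],[0.5,5,0,0,0,1.8,0.22],[0.4,4,0,0,0,1.9,0.22],[0,0,0,0,0,0,0.22]]]'
cat >> h.py <<'E'
def toS(P):  # stop frame, plinth top z
    d=P-np.array([.5148,.189,.12]); a=np.radians(84.5); x=np.array([np.cos(a),np.sin(a)]); y=np.array([-x[1],x[0]])
    return np.stack([d[:,:2]@x,d[:,:2]@y,d[:,2]],1)
def look(n):
    o=arm.get_obs(); print("tcp S mm",(toS(np.array([o["tcp_pos"]]))[0]*1e3).round(1),np.round(o["force"],1),o["time_s"],np.round(o["joint_positions"],2))
    c=imaging.camera("side"); s=imaging.camera("scene")
    A=cv2.resize(c["pixels"][130:270,280:420,::-1],(400,400),interpolation=cv2.INTER_CUBIC)
    B=cv2.resize(s["pixels"][130:250,280:400,::-1],(400,400),interpolation=cv2.INTER_CUBIC)
    cv2.imwrite("pics/"+n,np.hstack([A,B]))
    for q in(c,s):
        for r in finder.trace("board",q):
            P=pts(q,r["pixels"]); S=toS(P)*1e3
            if len(S) and -130<np.median(S[:,0])<70 and abs(np.median(S[:,1]))<60:
                print("board",round(r["conf"],2),len(S),"lo",np.percentile(S,3,0).round(),"hi",np.percentile(S,97,0).round())
E
python3 -c "from h import *;look('l1.png')"
```

```text
time_s: 3.52
tcp_pos: [0.5104, 0.0716, 0.125]
tcp_rot: [2.571, 1.803, 0.003]
force: [0.2, -0.3, 0.1]
grip_width: 0.0206
grip_force: 0.0
time_s: 4.27
tcp_pos: [0.5133, 0.1104, 0.1236]
tcp_rot: [-2.321, -2.117, -0.0]
force: [-0.6, -0.3, 0.4]
grip_width: 0.0205
grip_force: 0.0
tcp S mm [-78.4  -6.    3.6] [-0.6 -0.3  0.4] 4.2667 [0.12 0.43 1.8  0.   0.91 0.21]
board 0.87 333 lo [-66. -33.   1.] hi [-8. 19. 11.]
board 0.47 256 lo [-62. -35.   3.] hi [-9. 17. 13.]
```

View pics/l1.png

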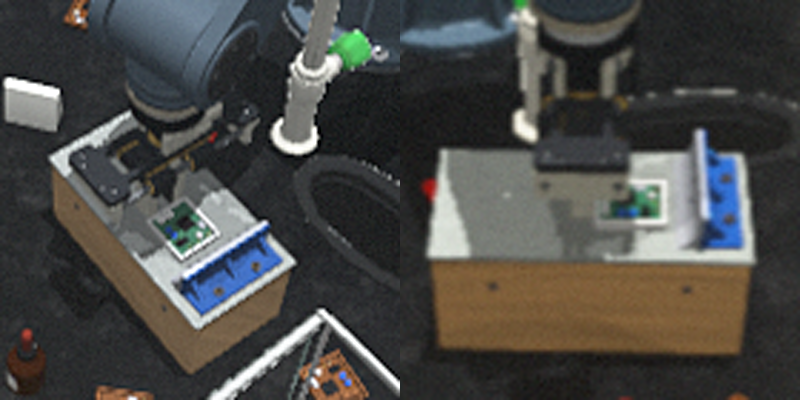

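```bash
python3 -m crank '[[[0.5,5,-0.5,0,0,0,0.22],[0.5,5,-0.5,0,0,0,0.22],[0.4,4,0,0,0,0,0.22],[0.4,4,0,0,0,0,0.22],[0.4,4,0,0,0,0,0.22],[0.4,4,0,0,0,0,0.22],[0.4,4,0,0,0,0,0.22],[0.4,4,0,0,0,0,0.22],[0.4,4,0,0,0,0,0.22],[0.4,4,0,0,0,0,0.22]]]'
python3 -c "from h import *;look('l2.png')"
```

```text
time_s: 5.3
tcp_pos: [0.5176, 0.1521, 0.1227]
tcp_rot: [-2.325, -2.113, -0.0]
force: [0.1, -0.2, -1.3]
grip_width: 0.0206
grip_force: 0.3
tcp S mm [-36.4  -6.3   2.7] [ 0.1 -0.2 -1.3] 5.3 [0.2  0.45 1.77 0.   0.92 0.29]
board 0.62 181 lo [-23. -34.   8.] hi [22. 17. 48.]
board 0.2 538 lo [ 17. -54.   2.] hi [53. 48. 37.]
board 0.51 161 lo [-23. -36.   9.] hi [22. 13. 50.]
```

View pics/l2.png

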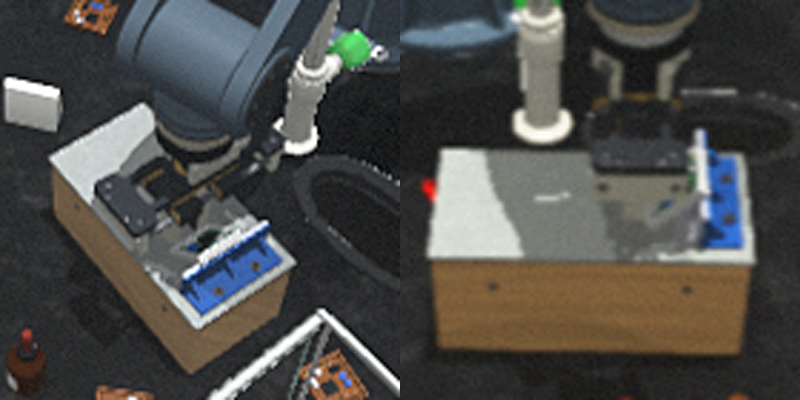

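```bash
python3 -m crank '[[[0.3,3,0,0,0,0,0.22],[0.3,3,0,0,0,0,0.22],[0.3,3,0,0,0,0,0.22],[0.2,2,0,0,0,0,0.22],[0.2,2,0,0,0,0,0.22],[0.2,2,0,0,0,0,0.22],[0,0,0,0,0,0,0.22]]]'
python3 -c "from h import *;look('l3.png')"
```

```text
time_s: 6.08
tcp_pos: [0.519, 0.1669, 0.1226]
tcp_rot: [-2.325, -2.113, -0.0]
force: [-0.1, -0.4, -0.1]
grip_width: 0.0205
grip_force: 0.0
tcp S mm [-21.6  -6.3   2.6] [-0.1 -0.4 -0.1] 6.0833 [0.23 0.46 1.75 0.   0.93 0.32]
```

```bash
python3 -m crank '[[[0.1,1,0,0,0,0,0.22],[0.1,1,0,0,0,0,0.22],[0,0,0,0,0,0,0.22]]]'; python3 -m crank '[[[0.1,1,0,0,0,0,0.22],[0,0.5,0,0,0,0,0.22],[0,0,0,0,0,0,0.22]]]'
python3 -c "from h import *;look('l4.png')"
```

```text
time_s: 6.53
tcp_pos: [0.5192, 0.1686, 0.1226]
tcp_rot: [-2.325, -2.113, 0.0]
force: [0.7, -1.1, -0.9]
grip_width: 0.0206
grip_force: 0.2
time_s: 6.78
tcp_pos: [0.5193, 0.17, 0.1227]
tcp_rot: [2.325, 2.113, -0.0]
force: [0.1, -1.9, 0.8]
grip_width: 0.0202
grip_force: 1.0
tcp S mm [-18.5  -6.3   2.7] [ 0.1 -1.9  0.8] 6.7833 [ 0.23  0.46  1.75 -0.    0.93  0.33]
board 0.68 91 lo [ -6. -34.   8.] hi [27. 19. 59.]
```

View pics/l4.png

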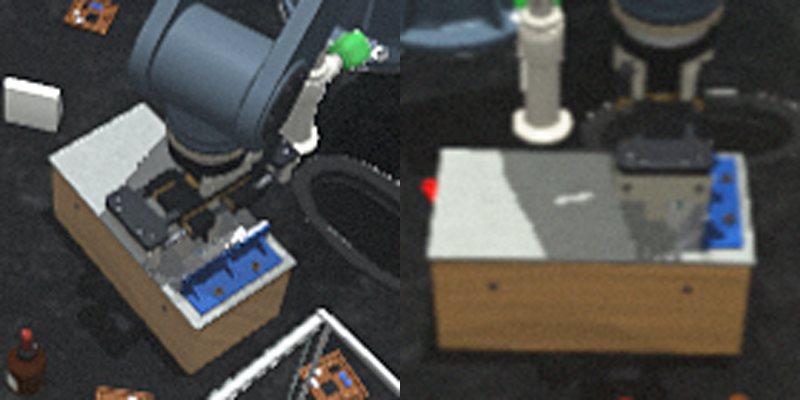

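```bash
python3 -m crank '[[[-0.2,-2,0,0,0,0,0.22],[-0.3,-3,0,0,0,0,0.22],[-0.5,-5,0,0,0,0,0.22],[-1,-10,0,0,0,0,0.22],[-2,-20,0,0,0,0,0.22],[-2,-20,0,0,0,0,0.22],[0,0,30,0,0,0,0.22],[0,0,30,0,0,0,0.22],[0,0,30,0,0,0,0.22],[0,0,10,0,0,0,0.22],[0,0,0,0,0,0,0.22],[0,0,0,0,0,0,0.22]]]'
python3 -c "from h import *;look('l5.png')"
```

```text
time_s: 7.98
tcp_pos: [0.513, 0.1096, 0.222]
tcp_rot: [-2.325, -2.113, 0.0]
force: [0.3, 0.3, -0.8]
grip_width: 0.0207
grip_force: 0.0
tcp S mm [-79.2  -5.8 102. ] [ 0.3  0.3 -0.8] 7.9833 [ 0.12  0.3   1.71 -0.    1.13  0.22]
board 0.54 116 lo [-11. -34.   0.] hi [26. 17. 59.]
board 0.5 247 lo [ -6. -34.   7.] hi [25. 21. 59.]
```

View pics/l5.png

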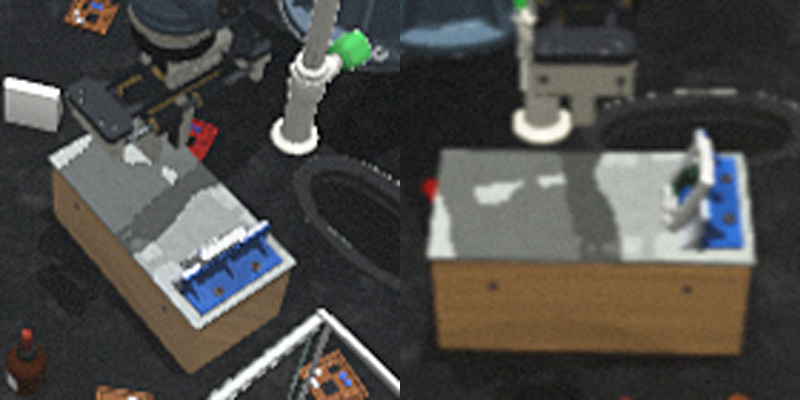

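```bash
python3 -m crank '[[[2,20,0,0,0,0,0.22],[2.5,25,0,0,0,0,0.22],[2.5,25,0,0,0,0,0.22],[2.5,25,0,0,0,0,0.22],[2.5,25,0,0,0,0,0.22],[2,18,0,0,0,0,0.22],[0,0,0,0,0,0,0.22]]]'
python3 - <<'E'
from h import *
o=arm.get_obs();print(np.round(o["joint_positions"],3),toS(np.array([o["tcp_pos"]])),o["force"])
for n in("side","scene"):
    c=imaging.camera(n);P=pts(c,np.ones((400,640),bool))
    k=(P[:,0]>.2)&(P[:,0]<.34)&(P[:,1]>-.15)&(P[:,1]<.3)&(P[:,2]>.45)
    for y in np.arange(-.15,.3,.03):
        q=P[k&(abs(P[:,1]-y)<.015)]
        if len(q)>3: print(n,round(y,2),len(q),np.percentile(q[:,2],[0,20,50,80,100]).round(3))
    if n=="side": cv2.imwrite("pics/tap.png",cv2.resize(c["pixels"][0:270,240:540,::-1],(660,594)))
E
```

```text
time_s: 8.77
tcp_pos: [0.5269, 0.2506, 0.2213]
tcp_rot: [-2.321, -2.115, 0.002]
force: [0.2, -0.2, -0.0]
grip_width: 0.0201
grip_force: 0.0
[3.640e-01 4.090e-01 1.558e+00 1.000e-03 1.175e+00 4.570e-01] [[ 0.06250953 -0.00612015  0.10129845]] [ 0.24110546 -0.2488308  -0.01220548]
side 0.09 31 [0.65  0.657 0.661 0.666 0.675]
side 0.12 286 [0.636 0.656 0.668 0.676 0.686]
side 0.15 440 [0.652 0.662 0.672 0.683 0.692]
side 0.18 676 [0.649 0.661 0.673 0.685 0.695]
side 0.21 1027 [0.477 0.642 0.657 0.672 0.693]
side 0.24 493 [0.451 0.472 0.586 0.633 0.652]
scene 0.09 147 [0.45  0.458 0.471 0.486 0.502]
scene 0.12 196 [0.454 0.488 0.503 0.515 0.529]
scene 0.15 42 [0.501 0.509 0.516 0.522 0.53 ]
```

View pics/tap.png

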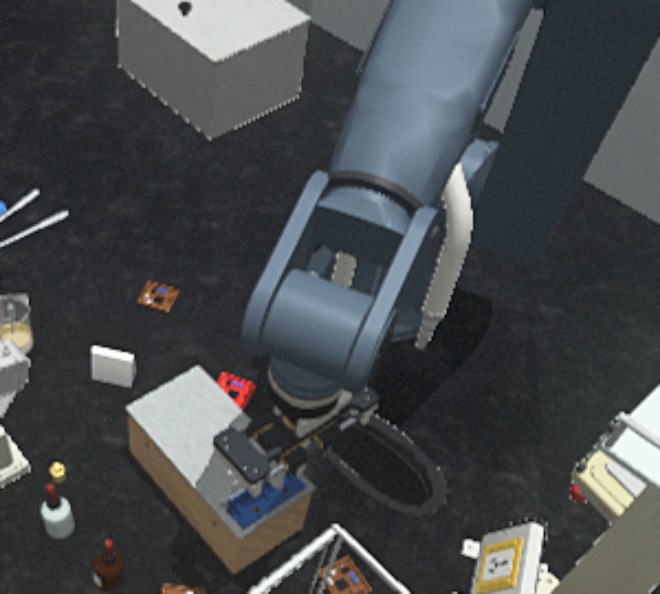

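```bash
python3 -m crank '[[[0,0,0,5,-0.5,0,0.22],[0,0,0,5,-0.5,0,0.22],[0,0,0,5,-0.5,0,0.22],[0,0,0,5,-0.5,0,0.22],[0,0,0,0,0,0,0.22],[0,0,0,0,0,0,0.22]]]'
python3 - <<'E'
from h import *
from scipy.spatial.transform import Rotation as Ro
o=arm.get_obs();print(np.round(o["joint_positions"],3),toS(np.array([o["tcp_pos"]])),Ro.from_rotvec(o["tcp_rot"]).as_matrix().round(2))
c=imaging.camera("side");P=pts(c,np.ones((400,640),bool))
k=(P[:,0]>.2)&(P[:,0]<.34)&(P[:,1]>-.15)&(P[:,1]<.3)&(P[:,2]>.45)
for y in np.arange(-.15,.3,.03):
        q=P[k&(abs(P[:,1]-y)<.015)]
        if len(q)>3: print(round(y,2),len(q),np.percentile(q[:,2],[0,20,50,80,100]).round(3))
for r in finder.trace("board",c)[:2]: print(r["conf"],np.percentile(toS(pts(c,r["pixels"])),[3,97],0).round(3))
E
```

```text
time_s: 9.37
tcp_pos: [0.5273, 0.2462, 0.2222]
tcp_rot: [-2.137, -1.937, -0.377]
force: [-0.5, -0.1, 0.2]
grip_width: 0.0205
grip_force: 0.0
[0.199 0.346 1.693 0.39  1.031 0.107] [[ 0.05818127 -0.00692751  0.1022411 ]] [[ 0.09  1.    0.03]
 [ 0.94 -0.1   0.34]
 [ 0.34  0.   -0.94]]
0.06 157 [0.622 0.64  0.649 0.657 0.666]
0.09 253 [0.644 0.651 0.658 0.666 0.676]
0.12 431 [0.491 0.653 0.662 0.672 0.68 ]
0.15 1038 [0.496 0.635 0.653 0.669 0.683]
0.18 628 [0.5   0.535 0.612 0.635 0.665]
0.21 211 [0.476 0.5   0.511 0.521 0.53 ]
0.24 240 [0.451 0.462 0.476 0.491 0.505]
0.87 [[ 0.023 -0.183 -0.12 ]
 [ 0.084 -0.122 -0.107]]
0.81 [[ 0.135  0.027 -0.119]
 [ 0.188  0.083 -0.108]]
```

```bash
python3 -m crank '[[[0,0,-20,0,0,0,0.22],[0,0,-20,0,0,0,0.22],[0,0,-12,0,0,0,0.22],[0,0,-6,0,0,0,0.22],[0,0,0,0,0,0,0.22]]]'
python3 - <<'E'
from h import *
o=arm.get_obs();print(np.round(o["joint_positions"],3),toS(np.array([o["tcp_pos"]])),o["force"])
for n in("side","scene"):
  c=imaging.camera(n)
  for r in finder.trace("board",c)[:4]: print(n,r["conf"],np.percentile(toS(pts(c,r["pixels"])),[3,97],0).round(3).tolist())
E
```

```text
time_s: 9.88
tcp_pos: [0.5268, 0.2483, 0.1636]
tcp_rot: [-2.132, -1.939, -0.376]
force: [-0.0, -0.0, 0.4]
grip_width: 0.0207
grip_force: 0.0
[0.202 0.42  1.747 0.426 0.915 0.045] [[ 0.06019667 -0.00624432  0.0435754 ]] [-0.02917068 -0.04284444  0.43685841]
side 0.76 [[-0.461, 0.132, -0.119], [-0.404, 0.185, -0.108]]
side 0.64 [[0.133, 0.027, -0.118], [0.189, 0.081, -0.108]]
side 0.6 [[0.024, -0.181, -0.118], [0.084, -0.12, -0.108]]
scene 0.66 [[0.02, -0.183, -0.115], [0.081, -0.122, -0.106]]
scene 0.64 [[0.131, 0.025, -0.119], [0.187, 0.089, -0.106]]
scene 0.6 [[-0.464, 0.127, -0.116], [-0.405, 0.186, -0.107]]
scene 0.58 [[-0.007, -0.036, 0.007], [0.022, 0.017, 0.058]]
```

```bash
python3 -m crank '[[[-1,-10,0,0,0,0,0.22],[-0.5,-5,0,0,0,0,0.22],[-0.4,-4,0,0,0,0,0.22],[-0.4,-4,0,0,0,0,0.22],[-0.4,-4,0,0,0,0,0.22],[-0.4,-4,0,0,0,0,0.22],[-0.4,-4,0,0,0,0,0.22],[0,0,0,0,0,0,0.22]]]'
python3 -c "from h import *;look('l6.png')"
```

```text
time_s: 10.75
tcp_pos: [0.5237, 0.2124, 0.1646]
tcp_rot: [-2.134, -1.938, -0.379]
force: [-0.1, -0.4, 0.2]
grip_width: 0.0206
grip_force: 0.0
tcp S mm [24.1 -6.6 44.6] [-0.1 -0.4  0.2] 10.75 [ 0.14  0.4   1.78  0.43  0.93 -0.02]
board 0.63 45 lo [ -4. -34.   3.] hi [ 4. 14. 58.]
```

View pics/l6.png

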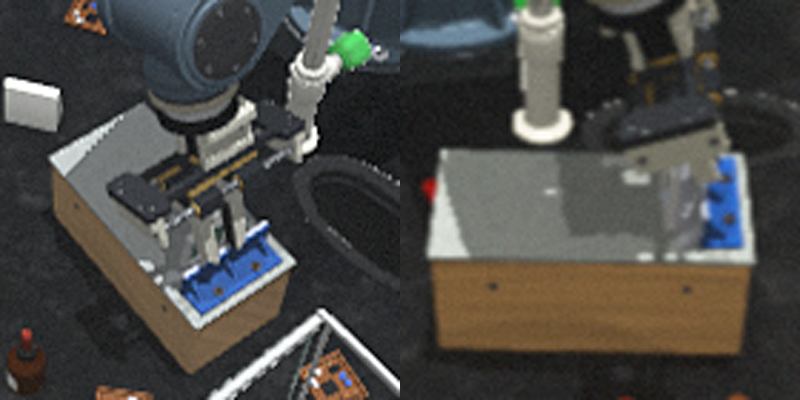

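```bash
python3 -m crank '[[[-0.4,-4,0,0,0,0,0.22],[-0.4,-4,0,0,0,0,0.22],[-0.4,-4,0,0,0,0,0.22],[-0.4,-4,0,0,0,0,0.22],[-0.4,-4,0,0,0,0,0.22],[-0.4,-4,0,0,0,0,0.22],[-0.4,-4,0,0,0,0,0.22],[0,0,0,0,0,0,0.22],[0,0,0,0,0,0,0.22],[0,0,0,0,0,0,0.22]]]'
python3 -c "from h import *;look('l7.png')"
```

```text
time_s: 11.78
tcp_pos: [0.521, 0.1851, 0.1647]
tcp_rot: [-2.133, -1.939, -0.38]
force: [-0.1, 0.8, 0.1]
grip_width: 0.0203
grip_force: 0.0
tcp S mm [-3.3 -6.6 44.7] [-0.1  0.8  0.1] 11.7833 [ 0.08  0.38  1.8   0.43  0.94 -0.07]
board 0.65 197 lo [-68. -34.   1.] hi [-11.  17.  12.]
board 0.55 322 lo [-70. -34.   3.] hi [-13.  19.  12.]
```

```bash
python3 -m crank '[[[0,0,25,0,0,0,0.22],[0,0,35,0,0,0,0.22],[0,-30,20,0,0,0,0.22],[0,-40,0,0,0,0,0.22],[0,-40,0,0,0,0,0.22],[0,-40,0,0,0,0,0.22],[0,0,0,0,0,0,0.22],[0,0,0,0,0,0,0.22]]]'
python3 -c "from h import *;look('l8.png')"
```

```text
time_s: 12.65
tcp_pos: [0.5212, 0.0335, 0.2446]
tcp_rot: [-2.136, -1.936, -0.38]
force: [-1.0, 0.6, -0.0]
grip_width: 0.0203
grip_force: 0.0
tcp S mm [-154.2  -21.2  124.6] [-1.   0.6 -0. ] 12.65 [-0.21  0.28  1.73  0.38  1.2  -0.26]
board 0.58 354 lo [-71. -34.  -1.] hi [-12.  22.  12.]
board 0.78 320 lo [-70. -34.   4.] hi [-13.  17.  13.]
```

View pics/l8.png

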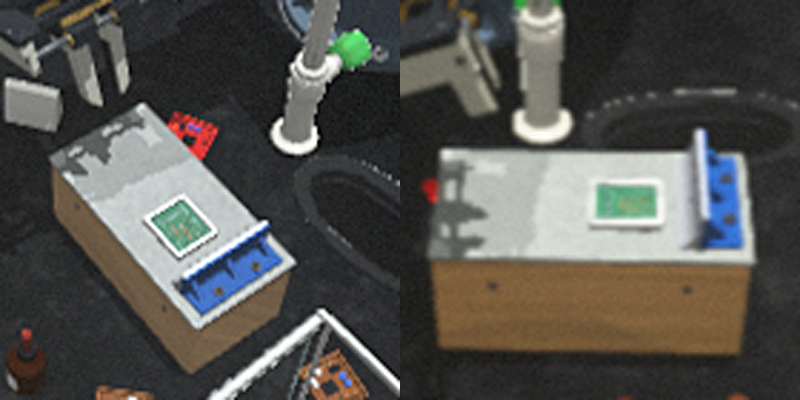

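The board lies flat, solder side up (left pane 180,225; right pane 627,203), with its centre about 41 mm before the toe. The hand is clear of it.

```bash
python3 -c "from h import *;print(arm.job_done())"
```

```text
the job is handed in; nothing more can be done
None
```

The board is flipped and the job is handed in at about 12.7 s: it leaned on the stop by itself, then came to rest flat on the plinth, solder side up, its centre about 41 mm before the toe line and 8 mm off the stop's middle; the interface returned no verdict.

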